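# Thread the washed barrel onto its axle and lay the pin in its cradle

### The arm

A 6-joint arm with a two-finger parallel gripper is mounted at the origin on the work surface. World frame = base frame: x ahead of the robot, y to its left, z up, the work surface at z = 0. Lengths are in m, angles in rad, forces in N, time in s.
With the tool pointing down it reaches from about 0.4 to 0.825 m from the base axis. Payload 7 kg.
Tool frame: the origin (TCP) lies between the finger pads; the fingertips stand 8 mm ahead of it and the grasp point (between the pads) lies 11 mm behind it (arm.finger_overhang is the distance from the TCP to the fingertips, in m); z points along the fingers, y is the line along which they close (so a half turn about z gives the same grasp; the last joint's range is limited). The gripper opens to 88 mm and grips with 3 to 60 N. Pads are 19 mm wide; open, the fingers measure 130 mm over their backs; the gripper's body (78 mm by 193 mm) begins 47 mm behind the grasp point.
Start: joints at [-0.94, 0.359, 0.012, 0, -1.224, -0.288], TCP at [0.227, -0.636, 0.235] pointing down, gripper open.
Joint ranges: [-3.07, 3.07], [-1.43, 2.12], [-1.02, 1.25], [-3.03, 1.67], [-3.05, -0], [-3.03, 3.03]. Speed limits (rad/s): [2.39, 2.39, 3.01, 3.14, 3.14, 3.14].

### API

Orientations are given as [roll, pitch, yaw] about the fixed x, y, z axes, in that order (R = Rz(yaw) Ry(pitch) Rx(roll)).
In Python, from station import arm gives the robot as it stands.
- The arm moves only by the tool move_arm, never from a script. Its argument "rows" is text: rows parted by semicolons, each of 7 numbers parted by spaces: the turn, a rotation vector about the tool's x, y, z in degrees, then the shift along the tool's x, y, z in m, then the finger opening in m, from 0 to 0.0876. A call has 1 to 8 rows; each row shifts and turns the commanded pose from where the row before left it, along the tool's axes as they then stand; what a row does not reach is not made up. A row lasts 1/8 s, in which the tool goes at most 62.5 mm and 10.7 degrees, less where a joint would pass 70% of its speed; a pose out of reach is approached as far as the arm can. A call is refused whole if a number of a shift passes 0.0625 or a number of a turn 10.7, either way. A call with a gripper value outside its range is refused whole. The fingers move at their own pace and stop on an object; "squeeze" is the grip in N (left out, the last holds). Time passes only in rows, so rows that do not move let the fingers close. It gives the time, the measured TCP pose, the force, the opening and the grip force at its end, in the units of the state.
- arm.get_state(): the state, without advancing time (a new reading comes with each control period).
- arm.grab_frame(name): name is "side" or "top"; returns (picture, depth): 400x640x3 uint8, blue, green, red; 400x640 float32, m along the optical axis (not along the pixel's ray), 0 where there is no reading.
- arm.camera_model(name): a dict with "mtx" (3x3 intrinsics, pixels), "camera_from_world" (4x4, takes a point from world to camera coordinates). Camera axes: x right, y down, z forward; pixel columns grow to the right and rows downward; lengths in m; the calibration is good to about 2 mm. A picture is of the moment at which its call begins. camera_model takes no time and is no camera call.
- arm.job_done(): hands the job in; it is judged then, once.
The state is a dict: "t": time; "q": joint angles; "qd": joint speeds; "joint_efforts": joint torques, N m; "eef_pos": TCP position; "ee_rot": TCP orientation; "force": force on the tool from outside, world axes, zero at the start; "moment": the same for the moment, N m; "width": finger opening in m; "gripper_force": force on a finger pad.
Only numpy, scipy, OpenCV 4.12 (cv2) and the standard library are available. Lean on these libraries where they do the work, as an engineer would, in place of code of your own. Each camera call takes 0.05 s, during which the arm holds its last target. There are 200 camera calls.

### The job

The small pastry pin has been taken apart and washed. Take its axle by the wooden handle out of the cradle, feel it gently through the bore of the barrel lying in the drain tray until the barrel is fully home against the axle's collar, then lift the barrel out on the axle and lay the pin gently back in the cradle's two notches, handle on the same side as before. The axle is a close fit in the bore, so feel for it and push with a light hand (about 8 N, never over 25 N), never touch the clean barrel with the gripper, let go at the end and leave the other things on the bench alone.

Things in the scene. Friction and masses are not known exactly. Their poses are not given: they have to be found in the camera images.
- axle: Pin axle: steel rod 12 mm thick, wooden handle at one end, steel collar 24 mm across and 5 mm thick. Origin on the axis at the collar's front face, where the barrel comes to rest; +y runs along the axis to the bare tip. Behind the collar are 22 mm of bare rod, then the handle, 26 mm thick, 27 to 117 mm behind the origin. 0.10 kg. Starts level in both cradle notches.
- axle_tip (a point): The axle's bare tip, cut square, on the axis 185 mm ahead (+y) of the axle's origin.
- axle_handle (a point): On the handle's axis, 55 mm behind (-y of) the axle's origin: the place to grip, from above, jaws closing across the axis (26 mm). Grip firmly: with the barrel on, the axle is nose-heavy.
- barrel: Pale wooden barrel, a plain cylinder 54 mm across, 150 mm long, about 0.16 kg, with a straight 13.4 mm bore right through (0.7 mm play round the rod). Origin mid-length on its axis; y runs along the bore. Lies level on two ribs of the tray, axis 31.6 mm above the tray's origin, its +y end within 1 mm of the tray's end upstand, which stops it. It rocks and rolls a little on the ribs.
- bore_near (a point): Centre of the bore's mouth at the barrel's -y end, 75 mm from its origin, towards the tray's open end: the axle goes in here. With the barrel fully home this point lies at the axle's origin.
- cradle: Wooden cradle on rubber feet, fixed: base 206 x 76 x 12 mm, two cheeks 12 mm thick, 64 mm wide, 82 mm high, centred 91 mm either side along y, each with an open notch 16 mm wide, splayed above; notch floor 58 mm up. Origin under the base's centre, 4 to 14 mm above the bench. Axle as laid: along y, handle beyond the -y cheek, its origin 75 mm (+/- 5) to -y, its axis 64 mm above the cradle's origin.
- tray: Ribbed steel drain tray on rubber levelling feet, fixed: 130 mm wide across x, from 70 mm behind to 105 mm ahead of its origin along y; floor 3 mm; upstands 14 mm high along both sides and at the +y end (inner face 102 mm ahead), -y end open. Two ribs 24 mm apart, 4 mm high, carry the barrel. Origin under the floor, 12 to 24 mm above the bench as the feet are set.
- end_handle: The pin's second wooden handle, 26 mm across, 90 mm high, standing on end; origin at its foot. It is screwed on later: leave it.
- jar: Storage jar with a screw lid, 90 mm across, 120 mm high; origin at its foot. Leave it.
- tub: Open white plastic tub, 100 mm across, 85 mm high; origin at its foot. Leave it.
- scraper: Bench scraper lying flat, steel blade 150 mm wide, black grip 18 mm high; origin under the grip. Leave it.
Not all that is in view belongs to the job. Of the things like the barrel, leave any that is turquoise; of the rest the larger one is meant.

How it is judged:
By the outcome, as a careful person would: the job done as asked, in the order asked, and still so for the second after the job is handed in, with the robot touching nothing.
It also fails if it takes over 72 s, if anything falls off the work surface, if the arm or the gripper's body presses on something with over 40 N, if the wrist force passes 120 N, or if a joint passes its speed limit or range.

## Working session

There is one attempt and no reset: what is moved stays moved. The work goes in short steps, Python scripts to look and compute and a tool call to move; the robot and the scene stay as the last step left them, time stands still between calls to the robot, and variables do not carry over. Pictures are saved under pics/ and viewed, at most 10 in all, crops included, and the job is handed in when it is done.

Besides the shell and the picture viewer there is one more tool, called after "Emit:" in YAML: its name, and indented under it one key for each argument. move_arm: Moves the arm, as the interface text tells. Its arguments: {"type":"object","properties":{"rows":{"type":"string"},"squeeze":{"type":"number"}},"required":["rows"]}

```bash
mkdir -p pics; ls; cat > h.py <<'E'
import numpy as np, cv2
from station import arm
from scipy.spatial.transform import Rotation as R
def cloud(n):
    im,d=arm.grab_frame(n); return im,d,pts(n,d)
def pts(n,d):
    m=arm.camera_model(n); K=m["mtx"]; T=np.linalg.inv(m["camera_from_world"])
    v,u=np.indices(d.shape); P=np.stack([(u-K[0,2])/K[0,0]*d,(v-K[1,2])/K[1,1]*d,d],-1)
    return P@T[:3,:3].T+T[:3,3]
E
python3 - <<'E'
from h import *
for n in("side","top"):
    im,d,P=cloud(n); cv2.imwrite(f"pics/{n}0.png",im); np.savez(f"{n}0.npz",im=im,d=d,P=P)
    m=arm.camera_model(n); print(n,np.round(m["mtx"],1).tolist(),np.round(np.linalg.inv(m["camera_from_world"]),3).tolist())
print(arm.get_state())
E
```

```text
pics
side [[464.5, 0.0, 322.2], [0.0, 464.5, 205.3], [0.0, 0.0, 1.0]] [[-0.953, -0.24, 0.183, 0.304], [-0.302, 0.751, -0.588, 0.673], [0.004, -0.615, -0.788, 1.011], [0.0, 0.0, 0.0, 1.0]]
top [[424.3, 0.0, 329.9], [0.0, 424.3, 191.1], [0.0, 0.0, 1.0]] [[-0.002, -0.986, 0.168, 0.335], [-1.0, 0.006, 0.027, -0.033], [-0.028, -0.167, -0.985, 1.119], [0.0, 0.0, 0.0, 1.0]]
{'t': 0.1, 'q': array([-9.39906041e-01,  3.59309769e-01,  1.11332549e-02, -2.79679919e-04,
       -1.22411394e+00, -2.88100150e-01]), 'qd': array([-0.00152966, -0.00123822,  0.00153321,  0.00198152, -0.00059102,
        0.00026684]), 'joint_efforts': array([-2.30363294e-03, -5.84160161e+01,  2.93748450e+01,  7.01563329e+00,
        1.00538073e-02, -7.33478873e-05]), 'eef_pos': array([ 0.22669446, -0.63533137,  0.23371763]), 'ee_rot': array([ 3.14008539e+00, -1.72469895e-04, -2.79889761e+00]), 'force': array([ 0.91290539, -0.36739753, -0.4210811 ]), 'moment': array([-0.04294833, -0.05072042,  0.01415814]), 'gripper_force': 0.0, 'width': 0.087458334908368}
```

View pics/top0.png

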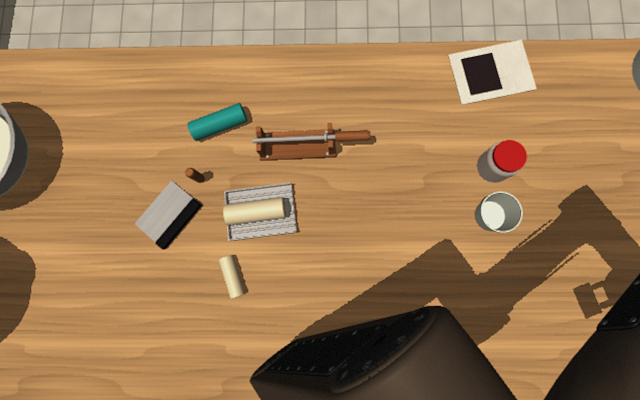

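View pics/side0.png

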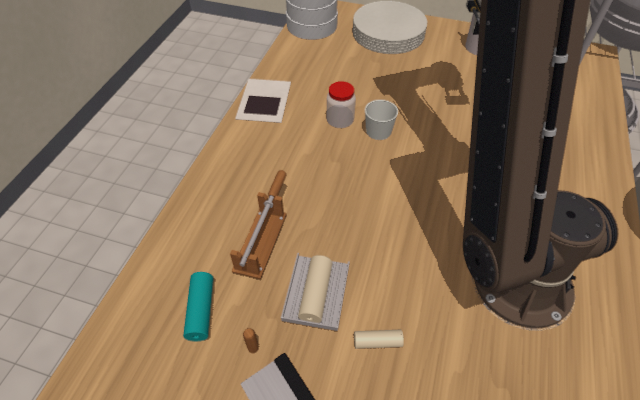

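The top view shows the cradle and axle at about (297,140), with the handle to the right at (355,137). The tray and cream barrel are at (255,211), with the open end to the right. The turquoise decoy is at (217,121) and the small cream decoy at (231,276). The side view shows the same layout.

```bash
python3 - <<'E'
from h import *
f=np.load("top0.npz"); im=f["im"]
cv2.imwrite("pics/topc.png",cv2.resize(im[110:250,210:390],None,fx=4.4,fy=4.2,interpolation=cv2.INTER_CUBIC))
def axis(P):
    c=P.mean(0); u,s,v=np.linalg.svd(P-c,full_matrices=False); d=v[0]*np.sign(v[0][1]); return c,d
for n in("top","side"):
    f=np.load(n+"0.npz"); im=f["im"]; P=f["P"]; d=f["d"]; hsv=cv2.cvtColor(im,cv2.COLOR_BGR2HSV)
    z=P[...,2]
    print(n,"bench z",np.median(z[(d>0)&(abs(P[...,0]-.45)<.05)&(abs(P[...,1]+.1)<.1)]))
    # barrel : cream, z in range
    reg=(d>0)&(P[...,0]>.2)&(P[...,0]<.34) if 0 else (d>0)
    m=reg&(z>.045)&(z<.10)&(hsv[...,1]>40)&(hsv[...,1]<140)&(hsv[...,2]>150)&(hsv[...,0]>12)&(hsv[...,0]<35)
    k,lab,st,ce=cv2.connectedComponentsWithStats(m.astype(np.uint8))
    for i in range(1,k):
        if st[i,4]>60:
            Q=P[lab==i]; c,dd=axis(Q); t=(Q-c)@dd
            print("cream",st[i],c.round(4),dd.round(3),(t.min().round(4),t.max().round(4)),"ztop",np.percentile(Q[:,2],[50,90,97]).round(4))
    m=(d>0)&(z>.04)&(z<.13)&(hsv[...,1]>100)&(hsv[...,2]<190)
    k,lab,st,ce=cv2.connectedComponentsWithStats(m.astype(np.uint8))
    for i in range(1,k):
        if st[i,4]>60:
            Q=P[lab==i]; print("brown",st[i],Q.mean(0).round(3),Q.min(0).round(3),Q.max(0).round(3))
E
```

```text
top bench z -4.795944248980888e-05
cream [  0 117  10  32 102] [0.6819 0.8463 0.079 ] [ 0.91   0.414 -0.021] (np.float64(-0.0532), np.float64(0.0412)) ztop [0.0792 0.0815 0.082 ]
cream [ 223  198   61   28 1144] [0.4652 0.1899 0.0695] [-0.126  0.992 -0.002] (np.float64(-0.0748), np.float64(0.0747)) ztop [0.0705 0.0746 0.0761]
brown [188 104  57  35 897] [0.71 0.3  0.05] [0.664 0.227 0.04 ] [0.758 0.376 0.058]
brown [255 126   9  12  80] [0.667 0.178 0.079] [0.655 0.173 0.04 ] [0.679 0.187 0.092]
brown [335 131  35  11 346] [ 0.654 -0.059  0.08 ] [ 0.643 -0.103  0.067] [ 0.669 -0.017  0.088]
brown [327 139   7  14  67] [ 0.631 -0.004  0.079] [ 0.621 -0.012  0.042] [0.65  0.004 0.093]
brown [492 140  34  32 777] [ 0.589 -0.435  0.12 ] [ 0.55  -0.472  0.092] [ 0.63  -0.397  0.127]
brown [256 143   8  13  96] [0.625 0.176 0.072] [0.614 0.171 0.041] [0.648 0.184 0.094]
brown [185 168  16  13 144] [0.559 0.346 0.076] [0.549 0.337 0.041] [0.573 0.361 0.094]
side bench z 0.00047450079697719527
cream [ 298  255   34   64 1258] [0.4658 0.1952 0.0701] [-0.126  0.992 -0.003] (np.float64(-0.0794), np.float64(0.0719)) ztop [0.0714 0.075  0.0766]
brown [329  81  26  20 408] [ 0.589 -0.428  0.119] [ 0.551 -0.473  0.104] [ 0.628 -0.394  0.127]
brown [257 170  30  43 527] [ 0.653 -0.027  0.075] [ 0.622 -0.105  0.04 ] [0.688 0.007 0.092]
brown [230 250  12  17 136] [0.668 0.184 0.074] [0.655 0.172 0.041] [0.681 0.189 0.091]
brown [244 254  16  17 179] [0.627 0.182 0.069] [0.615 0.165 0.04 ] [0.651 0.187 0.092]
brown [ 184  272   28   64 1265] [0.709 0.309 0.05 ] [0.666 0.228 0.04 ] [0.761 0.38  0.06 ]
brown [243 328  15  20 210] [0.559 0.356 0.076] [0.549 0.341 0.042] [0.574 0.365 0.094]
```

View pics/topc.png

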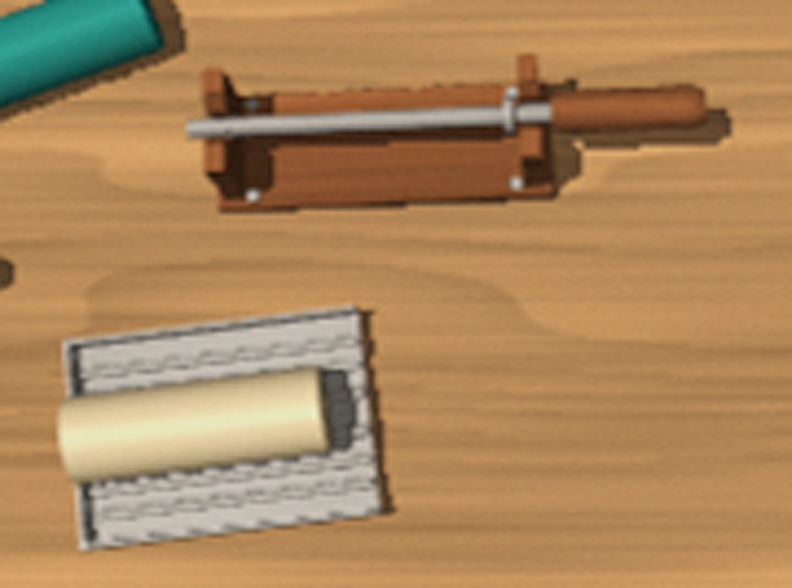

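The crop shows the axle lying in both notches, with the collar just inside the right cheek and the handle to the right. The barrel's near mouth is at its right end, next to the tray's open side.

```bash
cat >> h.py <<'E'
from scipy.optimize import least_squares
def cyl(Q,rad,x,z,sx,sz,y0,free=True):
    # axis: (x+sx*(y-y0), y, z+sz*(y-y0))
    def res(p):
        a=np.array([p[0],y0,p[1]]); d=np.array([p[2],1,p[3]]); d/=np.linalg.norm(d)
        return (np.linalg.norm(np.cross(Q-a,d),axis=1)-rad)*1e3
    r=least_squares(res,[x,z,sx,sz],loss="soft_l1",x_scale=[.01,.01,.1,.1])
    return r.x,np.median(abs(r.fun))
def near(P,d,x,z,sx,sz,y0,y1,y2,rr,zmin):
    y=P[...,1]; dx=P[...,0]-x-sx*(y-y0); dz=P[...,2]-z-sz*(y-y0)
    return (d>0)&(y>y1)&(y<y2)&(np.hypot(dx,dz)<rr)&(P[...,2]>zmin)
E
python3 - <<'E'
from h import *
A={}
for n in("top","side"):
    f=np.load(n+"0.npz"); A[n]=(f["P"],f["d"],f["im"])
def sel(ns,*a): return np.vstack([A[n][0][near(A[n][0],A[n][1],*a)] for n in ns])
for ns in(["top"],["side"],["top","side"]):
    Q=sel(ns,.465,.0495,-.127,0,.19,.125,.255,.032,.045); p,e=cyl(Q,.027,.465,.0495,-.127,0,.19); print(ns,"barrel",p.round(4),len(Q),e.round(2))
    Q=sel(ns,.655,.075,.01,0,-.06,-.098,-.025,.02,.065); p,e=cyl(Q,.013,.655,.075,.01,0,-.06); print(ns,"handle",p.round(4),len(Q),e.round(2))
    Q=sel(ns,.648,.075,-.02,0,.08,.035,.165,.012,.06);p2,e=cyl(Q,.006,.648,.075,-.02,0,.08); print(ns,"rod",p2.round(4),len(Q),e.round(2))
# profiles along the axle per view: max radius vs y
for n in A:
    P,d,im=A[n]; m=near(P,d,.648,.075,-.02,0,.08,-.13,.23,.02,.06); Q=P[m]; C=im[m]
    for y in np.arange(-.115,.03,.005):
        k=(Q[:,1]>y)&(Q[:,1]<y+.005)
        if k.sum(): print(n,round(y,3),k.sum(),Q[k][:,2].max().round(4),C[k].mean(0).round(0))
    print("ymax",np.sort(Q[:,1])[-6:].round(4), "ymin",np.sort(Q[:,1])[:4].round(4))
    m=near(P,d,.465,.0495,-.127,0,.19,.05,.35,.032,.04);print("barrel y",np.percentile(P[m][:,1],[0,1,99,100]).round(4))
E
```

```text
['top'] barrel [ 4.673e-01  4.690e-02 -1.286e-01 -4.000e-04] 1090 0.96
['top'] handle [ 0.6568  0.0704 -0.0326 -0.0185] 286 0.96
['top'] rod [ 0.6512  0.0704 -0.034   0.0015] 235 0.98
['side'] barrel [ 0.4681  0.0475 -0.1321 -0.0024] 1199 0.86
['side'] handle [ 0.6574  0.071  -0.0349  0.0112] 211 1.03
['side'] rod [ 0.652   0.0712 -0.0445 -0.0027] 221 0.86
['top', 'side'] barrel [ 0.4677  0.0472 -0.1302 -0.0013] 2289 0.92
['top', 'side'] handle [ 0.657   0.0707 -0.0325 -0.0066] 497 1.03
['top', 'side'] rod [ 6.516e-01  7.080e-02 -3.780e-02  4.000e-04] 456 1.04
top -0.105 16 0.0829 [ 40.  72. 121.]
top -0.1 19 0.086 [ 43.  77. 128.]
top -0.095 20 0.0873 [ 45.  79. 131.]
top -0.09 19 0.0849 [ 45.  80. 133.]
top -0.085 20 0.0861 [ 44.  78. 130.]
top -0.08 20 0.0846 [ 44.  78. 130.]
top -0.075 20 0.0857 [ 44.  78. 130.]
top -0.07 19 0.0852 [ 44.  77. 128.]
top -0.065 20 0.0851 [ 44.  78. 130.]
top -0.06 17 0.0855 [ 44.  77. 129.]
top -0.055 17 0.0836 [ 45.  78. 130.]
top -0.05 20 0.0869 [ 45.  79. 130.]
top -0.045 21 0.0855 [ 44.  77. 127.]
top -0.04 20 0.085 [ 43.  76. 127.]
top -0.035 
[... 1117 characters left out ...]
87. 135.]
side -0.04 14 0.0869 [ 51.  86. 132.]
side -0.035 16 0.0855 [ 50.  85. 132.]
side -0.03 16 0.0856 [ 50.  85. 132.]
side -0.025 15 0.0865 [ 51.  88. 136.]
side -0.02 20 0.0846 [ 56.  90. 136.]
side -0.015 16 0.0865 [ 92. 107. 131.]
side -0.01 12 0.0895 [ 94. 113. 142.]
side -0.005 19 0.0892 [ 77.  97. 126.]
side 0.0 43 0.0885 [ 51.  75. 111.]
side 0.005 9 0.0834 [122. 128. 141.]
side 0.01 30 0.0853 [110. 112. 121.]
side 0.015 8 0.0771 [124. 127. 138.]
side 0.02 8 0.0798 [136. 138. 147.]
side 0.025 7 0.0793 [128. 132. 142.]
side 0.03 8 0.0789 [129. 132. 144.]
ymax [0.1971 0.1978 0.1981 0.1985 0.1986 0.199 ] ymin [-0.1049 -0.1041 -0.1041 -0.1016]
barrel y [0.1144 0.1188 0.2679 0.2697]
```

```bash
cat >> h.py <<'E'
def fr(yaw_deg): return R.from_euler('xyz',[np.pi,0,np.radians(yaw_deg)])
def plan(tp,tr,n,p0=None,r0=None,nd=4):
    s=arm.get_state()
    p=np.array(s["eef_pos"] if p0 is None else p0,float); r=R.from_euler('xyz',s["ee_rot"]) if r0 is None else r0
    rv=(r.inv()*tr).as_rotvec(); r00=r; dp=(np.array(tp)-p)/n
    for i in range(n):
        t=np.round(np.degrees(rv/n),1); sh=np.round(r.inv().apply(dp),nd); print(*t,*sh)
        r=r*R.from_rotvec(rv/n)
E
python3 -c "
from h import *
plan([.656,-.043,.20],fr(-87.9),14,nd=3)"
```

```text
0.0 0.0 -5.2 -0.043 0.03 0.002
0.0 0.0 -5.2 -0.046 0.026 0.002
0.0 0.0 -5.2 -0.048 0.021 0.002
0.0 0.0 -5.2 -0.049 0.017 0.002
0.0 0.0 -5.2 -0.051 0.012 0.002
0.0 0.0 -5.2 -0.052 0.008 0.002
0.0 0.0 -5.2 -0.052 0.003 0.002
0.0 0.0 -5.2 -0.052 -0.002 0.002
0.0 0.0 -5.2 -0.052 -0.006 0.002
0.0 0.0 -5.2 -0.051 -0.011 0.002
0.0 0.0 -5.2 -0.05 -0.016 0.002
0.0 0.0 -5.2 -0.048 -0.02 0.002
0.0 0.0 -5.2 -0.046 -0.024 0.002
0.0 0.0 -5.2 -0.044 -0.028 0.002
```

Emit:
move_arm:
  rows: "0 0 -5.2 -0.043 0.030 0.002 0.0876; 0 0 -5.2 -0.046 0.026 0.002 0.0876; 0 0 -5.2 -0.048 0.021 0.002 0.0876; 0 0 -5.2 -0.049 0.017 0.002 0.0876; 0 0 -5.2 -0.051 0.012 0.002 0.0876; 0 0 -5.2 -0.052 0.008 0.002 0.0876; 0 0 -5.2 -0.052 0.003 0.002 0.0876; 0 0 -5.2 -0.052 -0.002 0.002 0.0876"

```text
t: 1.1
eef_pos: [0.4729, -0.2949, 0.2184]
ee_rot: [3.141, 0.0, -2.07]
force: [1.1, -0.8, -0.7]
width: 0.0876
gripper_force: 0.0
```

Emit:
move_arm:
  rows: "0 0 -5.2 -0.052 -0.006 0.002 0.0876; 0 0 -5.2 -0.051 -0.011 0.002 0.0876; 0 0 -5.2 -0.050 -0.016 0.002 0.0876; 0 0 -5.2 -0.048 -0.020 0.002 0.0876; 0 0 -5.2 -0.046 -0.024 0.002 0.0876; 0 0 -5.2 -0.044 -0.028 0.002 0.0876; 0 0 0 0 0 0 0.0876; 0 0 0 0 0 0 0.0876"

```text
t: 2.1
eef_pos: [0.6541, -0.0419, 0.2058]
ee_rot: [3.14, -0.0, -1.528]
force: [-0.6, -1.7, 0.1]
width: 0.0875
gripper_force: 0.0
```

```bash
python3 -c "
from h import *
s=arm.get_state();print(s['t'],s['q'],s['ee_rot'],s['force'])
plan([.6563,-.043,.110],fr(-87.9),3)"
```

```text
2.1 [ 2.32944145e-01  3.45840977e-01 -7.37666123e-02 -1.34478337e-04
 -1.15264701e+00 -1.90290721e-01] [ 3.14013747e+00 -1.55230014e-04 -1.52819749e+00] [-0.6423971  -1.69144365  0.05412308]
0.0 -0.0 0.1 0.0004 -0.0008 0.0319
0.0 -0.0 0.1 0.0004 -0.0007 0.0319
0.0 -0.0 0.1 0.0004 -0.0007 0.0319
```

Emit:
move_arm:
  rows: "0 0 0.3 0.001 -0.002 0.032 0.0876; 0 0 0 0 0 0.032 0.0876; 0 0 0 0 0 0.032 0.0876; 0 0 0 0 0 0.025 0.0876; 0 0 0 0 0 0.015 0.0876; 0 0 0 0 0 0.009 0.0876; 0 0 0 0 0 0 0.0876; 0 0 0 0 0 0 0.0876"

```text
t: 3.1
eef_pos: [0.6572, -0.0429, 0.0626]
ee_rot: [-3.14, 0.0, -1.533]
force: [0.4, 0.3, 0.7]
width: 0.0876
gripper_force: 0.0
```

```bash
python3 -c "
from h import *
s=arm.get_state();print(s['eef_pos'],s['ee_rot'],s['force'],s['moment'])
im,d,P=cloud('top');cv2.imwrite('pics/g.png',cv2.resize(im[100:180,230:400],None,fx=4.5,fy=4.5,interpolation=cv2.INTER_CUBIC))"
```

```text
[ 0.65717729 -0.04292896  0.06256329] [-3.14011104e+00  1.13373378e-04 -1.53341010e+00] [0.37703971 0.32071731 0.74520284] [-0.00060624  0.08359793  0.00232787]
```

View pics/g.png

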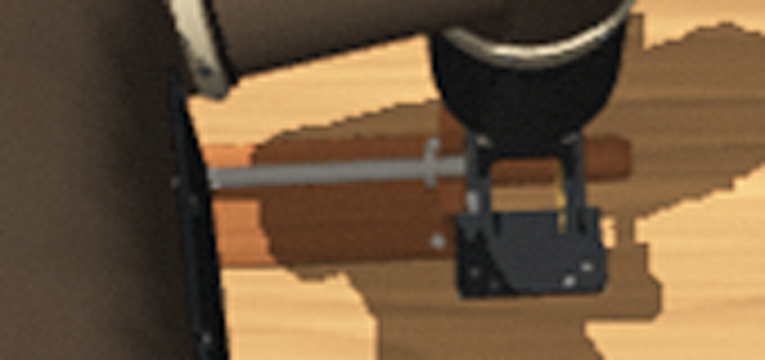

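The picture shows the gripper straddling the handle, with the collar visible at (430,163) in the crop. I'll lower it 2 mm and close gently.

Emit:
move_arm:
  rows: "0 0 0 0 0 0.002 0.0876; 0 0 0 0 0 0 0.04; 0 0 0 0 0 0 0.04; 0 0 0 0 0 0 0.04; 0 0 0 0 0 0 0.02; 0 0 0 0 0 0 0.02; 0 0 0 0 0 0 0.02; 0 0 0 0 0 0 0.02"
  squeeze: 6

```text
t: 4.15
eef_pos: [0.6567, -0.0429, 0.0596]
ee_rot: [-3.141, 0.0, -1.533]
force: [1.7, -0.3, 0.3]
width: 0.0257
gripper_force: 6.0
```

```bash
python3 -c "
from h import *
s=arm.get_state();print(s)"
```

```text
{'t': 4.15, 'q': array([ 2.30469361e-01,  4.80689187e-01, -2.30344952e-01,  6.87704811e-05,
       -8.59455182e-01, -1.93138528e-01]), 'qd': array([-1.60051226e-03, -7.91293137e-04, -3.74849580e-05, -3.77440253e-04,
        3.15178914e-04, -5.70740150e-05]), 'joint_efforts': array([-8.82277905e-03, -6.15736413e+01,  2.32227445e+01,  5.54034188e+00,
       -1.44166052e-01,  3.80384736e-02]), 'eef_pos': array([ 0.65673225, -0.04293418,  0.05964002]), 'ee_rot': array([-3.14128136e+00,  7.78876852e-06, -1.53342060e+00]), 'force': array([ 1.73630785, -0.26473455,  0.27984817]), 'moment': array([ 0.00745399, -0.00193646, -0.04374882]), 'gripper_force': 6.000388115644455, 'width': 0.025691843529429746}
```

Emit:
move_arm:
  rows: "0 0 0 0 0 0 0.01; 0 0 0 0 0 0 0.01; 0 0 0 0 0 0 0.01; 0 0 0 0 0 -0.005 0.01; 0 0 0 0 0 -0.015 0.01; 0 0 0 0 0 -0.025 0.01; 0 0 0 0 0 -0.025 0.01; 0 0 0 0 0 0 0.01"
  squeeze: 55

```text
t: 5.15
eef_pos: [0.6582, -0.0428, 0.1331]
ee_rot: [-3.136, 0.0, -1.533]
force: [-0.5, 1.2, -1.2]
width: 0.0248
gripper_force: 55.0
```

```bash
python3 -c "
from h import *
s=arm.get_state();print(s['eef_pos'],s['ee_rot'],s['force'],s['moment'])
# target: axle dir slope -.130 => yaw -90+7.41 ; grasp 243mm behind tip
yaw=-90+np.degrees(np.arctan(.130)); d=np.array([-.130,1,0])/np.hypot(.13,1)
bn=np.array([.4772,.1168,.0472]); 
tcp=bn-d*(.030+.240); tcp[2]=.12
print(yaw,tcp); plan(tcp,fr(yaw),8,nd=3)"
```

```text
[ 0.65818674 -0.04277172  0.13305412] [-3.13640950e+00  3.96799853e-04 -1.53296238e+00] [-0.49653567  1.17298563 -1.20013842] [-0.02012295  0.11305614  0.04128105]
-82.59308787150476 [ 0.51200711 -0.15094702  0.12      ]
-0.0 0.0 -0.7 0.013 0.019 0.002
-0.0 0.0 -0.7 0.013 0.019 0.002
-0.0 0.0 -0.7 0.012 0.019 0.002
-0.0 0.0 -0.7 0.012 0.019 0.002
-0.0 0.0 -0.7 0.012 0.019 0.002
-0.0 0.0 -0.7 0.012 0.019 0.002
-0.0 0.0 -0.7 0.012 0.02 0.002
-0.0 0.0 -0.7 0.011 0.02 0.002
```

Emit:
move_arm:
  rows: "0 0 -0.7 0.013 0.019 0.002 0.01; 0 0 -0.7 0.013 0.019 0.002 0.01; 0 0 -0.7 0.012 0.019 0.002 0.01; 0 0 -0.7 0.012 0.019 0.002 0.01; 0 0 -0.7 0.012 0.019 0.002 0.01; 0 0 -0.7 0.012 0.019 0.002 0.01; 0 0 -0.7 0.012 0.020 0.002 0.01; 0 0 -0.7 0.011 0.020 0.002 0.01"

```text
t: 6.15
eef_pos: [0.5096, -0.1529, 0.1135]
ee_rot: [-3.142, 0.0, -1.435]
force: [0.2, -0.3, -1.5]
width: 0.0247
gripper_force: 55.0
```

Emit:
move_arm:
  rows: "0 0 0 0 0 0.02 0.01; 0 0 0 0 0 0.02 0.01; 0 0 0 0 0 0 0.01; 0 0 0 0 0 0 0.01"

```text
t: 6.65
eef_pos: [0.511, -0.1522, 0.0742]
ee_rot: [-3.141, -0.0, -1.435]
force: [-0.2, 0.8, -0.7]
width: 0.0248
gripper_force: 55.0
```

```bash
python3 - <<'E'
from h import *
s=arm.get_state();print(s['eef_pos'],s['ee_rot'],s['force'],s['moment'])
for n in("top","side"):
    im,d,P=cloud(n); cv2.imwrite(f"pics/{n}1.png",im); np.savez(f"{n}1.npz",im=im,d=d,P=P)
v=[cv2.imread(f"pics/{n}1.png") for n in("top","side")]
a=cv2.resize(v[0][150:280,180:440],(780,390),interpolation=cv2.INTER_CUBIC)
cv2.imwrite("pics/c1.png",a)
b=cv2.resize(v[1][150:350,230:430],(600,600),interpolation=cv2.INTER_CUBIC); cv2.imwrite("pics/c2.png",b)
E
```

```text
[ 0.51098772 -0.15224432  0.07418222] [-3.14105337e+00 -2.82543666e-04 -1.43534787e+00] [-0.24297495  0.77995194 -0.66801119] [-0.03898756  0.0711101  -0.04872427]
```

View pics/c1.png

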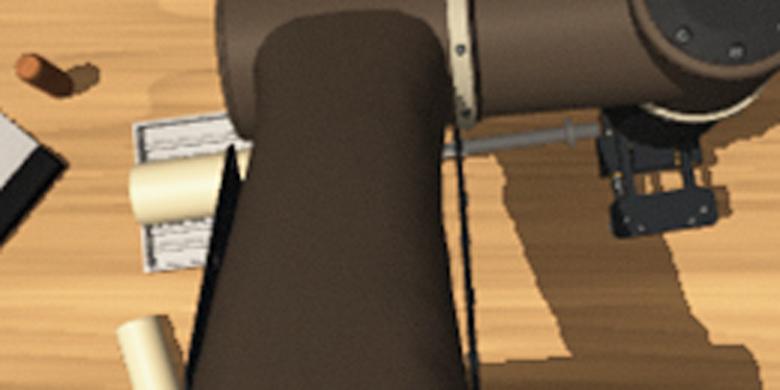

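View pics/c2.png

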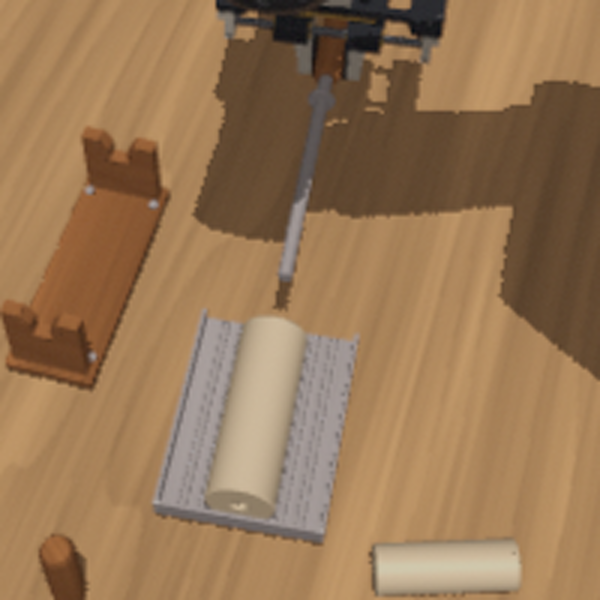

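Crop c1 (top) shows the arm hiding the barrel's mouth. Crop c2 (side) is clear: the rod tip is at (286,275), the barrel is ahead of it with its near end at (275,320), and the far bore is at (238,503). I'll measure both in the side view so that calibration errors cancel.

```bash
cat >> h.py <<'E'
def avg(n,k):
    D=[];
    for _ in range(k):
        im,d=arm.grab_frame(n); D.append(d)
    D=np.array(D); D[D==0]=np.nan
    return im,np.nan_to_num(np.nanmedian(D,0)).astype(float)
E
python3 - <<'E'
from h import *
im,d=avg("side",6); P=pts("side",d); np.savez("side2.npz",im=im,d=d,P=P)
s=arm.get_state(); g=s["eef_pos"]; print(g)
# rod in hand
yaw=s["ee_rot"][2]; sx=-np.cos(yaw)/-np.sin(yaw)   # tool x=-d
sx=np.cos(yaw)/np.sin(yaw); print("expected slope",sx)
def fit(lbl,a,rad):
    m=near(P,d,*a); 
    m=cv2.erode(m.astype(np.uint8),np.ones((1,3))).astype(bool) if rad<.01 else m
    Q=P[m]; p,e=cyl(Q,rad,*a[:4],a[4]); print(lbl,p.round(4),len(Q),e.round(2)); return p
y0=g[1]+.15
fit("rod",(g[0]+sx*.15,g[2]+.011,sx,0,y0,g[1]+.07,g[1]+.235,.011,.06),.006)
fit("handle",(g[0],g[2]+.011,sx,0,g[1],g[1]+.01,g[1]+.026,.02,.06),.013)
b=fit("barrel",(.4677,.0472,-.13,0,.19,.125,.255,.031,.045),.027)
m=near(P,d,g[0]+sx*.15,g[2]+.011,sx,0,y0,g[1]+.2,g[1]+.28,.012,.06); print("tip y",np.sort(P[m][:,1])[-5:].round(4))
m=near(P,d,b[0],b[1],b[2],b[3],.19,.05,.35,.031,.05); yy=P[m][:,1]; print("barrel y",np.percentile(yy,[0,.5,1,99,99.5,100]).round(4))
# far bore seen in side image
M=arm.camera_model("side"); K=M["mtx"];T=np.linalg.inv(M["camera_from_world"])
gr=cv2.cvtColor(im,cv2.COLOR_BGR2GRAY)
print(gr[310:327,298:320])
E
```

```text
[ 0.51090432 -0.15194867  0.07382714]
expected slope -0.13607084034051722
rod [ 0.4907  0.0844 -0.1323 -0.0103] 148 0.58
handle [ 0.5155  0.0867 -0.3456 -0.1075] 69 1.3
barrel [ 0.4681  0.0475 -0.1303 -0.0011] 1199 0.43
tip y [0.1262 0.1262 0.1268 0.1271 0.1273]
barrel y [0.1147 0.1169 0.1182 0.2671 0.2676 0.2684]
[[134 125 142 154 163 169 174 177 181 183 184 186 187 186 186 185 183 181
  178 174 170 163]
 [142 123 146 157 166 170 174 178 181 184 185 186 187 186 186 184 182 181
  177 172 168 162]
 [145 134 149 159 165 168 171 175 177 180 182 184 186 186 185 184 182 180
  176 172 166 160]
 [139 139 152 155 153 148 149 151 152 157 166 170 179 179 180 182 182 180
  176 171 165 159]
 [137 140 137 128 127 127 127 127 128 128 127 128 131 141 148 168 176 176
  174 171 165 158]
 [132 130 128 128 128 127 128 128 128 128 129 127 127 127 128 127 135 153
  163 170 166 156]
 [128 128 127 128 128 128 127 128 127 125 125 125 127 126 128 128 128 126
  134 152 162 158]
 [102 126 127 127 128 127 128 129 128 127 127 121 137 136 131 128 128 128
  128 128 134 150]
 [110 111 126 127 127 127 127 129 139 159 167 154 182 168 139 128 128 129
  128 128 127 130]
 [128 113 126 133 132 129 130 128 131 145 167 177 174 161 138 123 126 127
  129 127 127 127]
 [149 151 150 147 147 140 140 135 131 131 131 133 140 137 132 127 126 128
  127 126 127 128]
 [105 115 118 130 141 148 148 145 142 144 143 140 139 134 131 131 129 129
  127 128 128 126]
 [102 103 102 103 103 102 103 107 123 138 140 149 150 147 143 143 139 138
  135 134 130 126]
 [ 99 101 102 103 102 104 102 103 103 102 103 106 115 118 131 138 141 149
  150 150 142 138]
 [ 99 101 106 107  97 101 100  99 100 102 105 102 103 102 103 103 102 107
  115 121 137 141]
 [141 140 139 132  97  94  93  93  87  99 108 100 101 100 101 103 105 104
  102 103 102 103]
 [142 139 140 142 139 134 129 122  92 108 131 101 102  94  92  94  98 100
  101 102 103 104]]
```

Emit:
move_arm:
  rows: "0 0 0.2 0 -0.002 0.012 0.01; 0 0 0 0 0 0.012 0.01; 0 0 0 0 0 0.008 0.01; 0 0 0 0 0 0.004 0.01; 0 0 0 0 0 0 0.01; 0 0 0 0 0 0 0.01"

```text
t: 7.8
eef_pos: [0.513, -0.1518, 0.0378]
ee_rot: [-3.141, -0.0, -1.439]
force: [-0.0, -0.6, -0.3]
width: 0.0249
gripper_force: 55.0
```

```bash
cat > meas.py <<'E'
from h import *
im,d=avg("side",12); P=pts("side",d)
s=arm.get_state(); g=s["eef_pos"]; yaw=s["ee_rot"][2]; sx=np.cos(yaw)/np.sin(yaw)
print("tcp",g.round(4),"rot",s["ee_rot"].round(4),"slope",sx.round(4),"F",s["force"].round(2),"M",s["moment"].round(3),"t",s["t"])
yt=g[1]+.24*np.cos(np.arctan(sx))
def fit(lbl,a,rad,er):
    m=near(P,d,*a)
    if er: m=cv2.erode(m.astype(np.uint8),np.ones((1,3))).astype(bool)
    Q=P[m]; p,e=cyl(Q,rad,*a[:4],a[4]); print(lbl,p.round(4),len(Q),e.round(2)); return p
y2=min(yt-.004,.113)
r=fit("rod@tip",(g[0]+sx*(y2-g[1]),g[2]+.011,sx,0,y2,g[1]+.072,y2,.011,g[2]),.006,1)
r=fit("rod-noerode",(g[0]+sx*(y2-g[1]),g[2]+.011,sx,0,y2,g[1]+.072,y2,.011,g[2]+.005),.006,0)
b=fit("barrel@near",(.4776,.0476,-.13,0,.1168,.125,.255,.031,.04),.027,0)
yb=.1168
print("gap y",yb-yt,"at mouth: rod x,z",(r[0]+r[2]*(yb-y2)).round(4),(r[1]+r[3]*(yb-y2)).round(4),"bore",b[:2].round(4))
m=near(P,d,b[0],b[1],b[2],b[3],yb,.105,.3,.030,.05); print("barrel y",np.percentile(P[m][:,1],[0,1,3,97,99,100]).round(4))
cv2.imwrite("pics/m_%d.png"%round(s["t"]*100),im)
E
python3 meas.py
```

```text
tcp [ 0.5128 -0.1517  0.0376] rot [-3.1416 -0.     -1.4392] slope -0.1324 F [-0.11 -0.7  -1.28] M [-0.061  0.111 -0.006] t 8.4
rod@tip [ 0.4829  0.0475 -0.1265 -0.0067] 138 0.32
rod-noerode [ 0.4825  0.0474 -0.1267 -0.0072] 243 0.32
barrel@near [ 0.4777  0.0476 -0.1311 -0.0009] 1201 0.31
gap y 0.030602615683475595 at mouth: rod x,z 0.4781 0.0471 bore [0.4777 0.0476]
barrel y [0.115  0.1184 0.1222 0.2654 0.2671 0.2683]
```

Emit:
move_arm:
  rows: "0 -0.3 0 -0.004 0 0.001 0.01; 0 0 0 -0.006 0 0 0.01; 0 0 0 -0.006 0 0 0.01; 0 0 0 -0.005 0 0 0.01; 0 0 0 -0.003 0 0 0.01; 0 0 0 0 0 0 0.01; 0 0 0 0 0 0 0.01"

```text
t: 9.28
eef_pos: [0.5097, -0.1279, 0.0367]
ee_rot: [-3.142, 0.005, -1.439]
force: [-0.3, 0.7, -0.2]
width: 0.0245
gripper_force: 55.0
```

```bash
python3 meas.py; python3 -c "
import cv2,glob,os
f=max(glob.glob('pics/m_*.png'),key=os.path.getmtime);im=cv2.imread(f);cv2.imwrite('pics/c3.png',cv2.resize(im[180:330,270:370],(500,600) and None,fx=4,fy=4,interpolation=cv2.INTER_CUBIC))"
```

```text
tcp [ 0.5096 -0.1279  0.0367] rot [ 3.1416  0.0053 -1.4392] slope -0.1323 F [0.48 0.48 0.01] M [-0.042  0.121  0.041] t 9.875
rod@tip [ 0.4795  0.0472 -0.121  -0.004 ] 146 0.43
rod-noerode [ 0.4791  0.0473 -0.125  -0.0038] 250 0.37
barrel@near [ 4.776e-01  4.760e-02 -1.303e-01 -4.000e-04] 1200 0.3
gap y 0.006796268166000305 at mouth: rod x,z 0.4778 0.0472 bore [0.4776 0.0476]
barrel y [0.1151 0.1181 0.1227 0.2652 0.2671 0.2687]
```

View pics/c3.png

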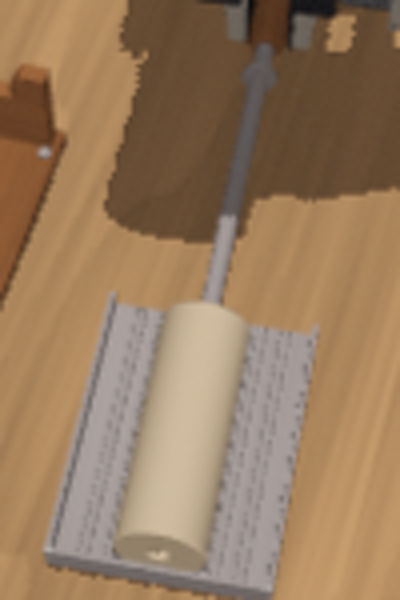

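The picture shows the rod tip about 7 mm short of the barrel's near mouth and in line with it. I'll feel forward in small steps.

Emit:
move_arm:
  rows: "0 0 0 -0.003 0 -0.0003 0.01; 0 0 0 -0.002 0 0 0.01; 0 0 0 -0.001 0 0 0.01; 0 0 0 -0.001 0 0 0.01; 0 0 0 0 0 0 0.01"

```text
t: 10.5
eef_pos: [0.5087, -0.1209, 0.037]
ee_rot: [3.142, 0.005, -1.439]
force: [-0.0, 0.7, -1.0]
width: 0.0247
gripper_force: 55.0
```

Emit:
move_arm:
  rows: "0 0 0 -0.001 0 0 0.01; 0 0 0 -0.0005 0 0 0.01; 0 0 0 0 0 0 0.01"

```text
t: 10.88
eef_pos: [0.5085, -0.1195, 0.037]
ee_rot: [-3.142, 0.005, -1.439]
force: [-0.7, -0.3, -1.3]
width: 0.0247
gripper_force: 55.0
```

Emit:
move_arm:
  rows: "0 0 0 -0.001 0 0 0.01; 0 0 0 -0.0005 0 0 0.01; 0 0 0 0 0 0 0.01"

```text
t: 11.25
eef_pos: [0.5083, -0.118, 0.037]
ee_rot: [-3.142, 0.005, -1.439]
force: [-0.2, 0.4, -0.9]
width: 0.0249
gripper_force: 55.0
```

Emit:
move_arm:
  rows: "0 0 0 -0.001 0 0 0.01; 0 0 0 -0.0005 0 0 0.01; 0 0 0 0 0 0 0.01"

```text
t: 11.62
eef_pos: [0.5081, -0.1165, 0.037]
ee_rot: [-3.142, 0.005, -1.439]
force: [-0.2, -0.6, -1.8]
width: 0.0247
gripper_force: 55.0
```

Emit:
move_arm:
  rows: "0 0 0 -0.001 0 0 0.01; 0 0 0 0 0 0 0.01"

```text
t: 11.88
eef_pos: [0.508, -0.1155, 0.037]
ee_rot: [-3.142, 0.005, -1.439]
force: [-0.0, 0.9, -1.6]
width: 0.0248
gripper_force: 55.0
```

Emit:
move_arm:
  rows: "0 0 0 -0.001 0 0 0.01; 0 0 0 -0.001 0 0 0.01; 0 0 0 0 0 0 0.01"

```text
t: 12.25
eef_pos: [0.5077, -0.1135, 0.037]
ee_rot: [-3.142, 0.005, -1.439]
force: [0.1, -0.1, -1.2]
width: 0.0247
gripper_force: 55.0
```

Emit:
move_arm:
  rows: "0 0 0 -0.001 0 0 0.01; 0 0 0 -0.001 0 0 0.01; 0 0 0 0 0 0 0.01"

```text
t: 12.62
eef_pos: [0.5074, -0.1115, 0.0371]
ee_rot: [3.142, 0.005, -1.439]
force: [-0.3, 0.2, -1.3]
width: 0.0248
gripper_force: 55.0
```

Emit:
move_arm:
  rows: "0 0 0 -0.001 0 0 0.01; 0 0 0 -0.001 0 0 0.01; 0 0 0 0 0 0 0.01"

```text
t: 13.0
eef_pos: [0.5072, -0.1095, 0.0371]
ee_rot: [3.142, 0.005, -1.439]
force: [-0.5, 0.7, -1.2]
width: 0.0249
gripper_force: 55.0
```

```bash
sed -i 's/"side",12/"side",6/' meas.py; python3 meas.py
```

```text
tcp [ 0.5072 -0.1096  0.0371] rot [ 3.1416  0.0052 -1.4393] slope -0.1323 F [ 0.1   0.   -0.29] M [-0.062  0.059 -0.039] t 13.3
rod@tip [ 0.4773  0.0476 -0.1366 -0.0053] 132 0.57
rod-noerode [ 0.478   0.0476 -0.1276 -0.0056] 226 0.47
barrel@near [ 0.4777  0.0477 -0.1316 -0.0014] 1202 0.4
gap y -0.01150551171233051 at mouth: rod x,z 0.4775 0.0475 bore [0.4777 0.0477]
barrel y [0.1151 0.1185 0.1224 0.2655 0.2673 0.2685]
```

The tip is about 11 mm inside the bore with no axial force. I'll keep feeding, trimming the small climb as it goes.

Emit:
move_arm:
  rows: "0 0 0 -0.002 0 0 0.01; 0 0 0 -0.003 0 0 0.01; 0 0 0 -0.003 0 0.0001 0.01; 0 0 0 -0.003 0 0 0.01; 0 0 0 0 0 0 0.01"

```text
t: 13.92
eef_pos: [0.5057, -0.0984, 0.037]
ee_rot: [3.142, 0.005, -1.439]
force: [0.3, 0.5, -1.3]
width: 0.0248
gripper_force: 55.0
```

Emit:
move_arm:
  rows: "0 0 0 -0.003 0 0 0.01; 0 0 0 -0.003 0 0 0.01; 0 0 0 -0.003 0 0.0001 0.01; 0 0 0 -0.003 0 0 0.01; 0 0 0 0 0 0 0.01"

```text
t: 14.55
eef_pos: [0.5042, -0.0865, 0.037]
ee_rot: [-3.142, 0.005, -1.439]
force: [-0.1, 0.3, -0.8]
width: 0.025
gripper_force: 55.0
```

Emit:
move_arm:
  rows: "0 0 0 -0.003 0 0 0.01; 0 0 0 -0.003 0 0 0.01; 0 0 0 -0.003 0 0.0001 0.01; 0 0 0 -0.003 0 0 0.01; 0 0 0 0 0 0 0.01"

```text
t: 15.18
eef_pos: [0.5026, -0.0747, 0.037]
ee_rot: [3.142, 0.005, -1.439]
force: [-1.5, -0.4, -1.0]
width: 0.0245
gripper_force: 55.0
```

Emit:
move_arm:
  rows: "0 0 0 -0.003 0 0 0.01; 0 0 0 -0.004 0 0 0.01; 0 0 0 -0.004 0 0.0001 0.01; 0 0 0 -0.004 0 0 0.01; 0 0 0 -0.004 0 0 0.01; 0 0 0 -0.003 0 0.0001 0.01; 0 0 0 0 0 0 0.01"

```text
t: 16.05
eef_pos: [0.4997, -0.0529, 0.0369]
ee_rot: [-3.142, 0.005, -1.439]
force: [1.0, -0.3, -0.8]
width: 0.0245
gripper_force: 55.0
```

Emit:
move_arm:
  rows: "0 0 0 -0.003 0 0 0.01; 0 0 0 -0.004 0 0 0.01; 0 0 0 -0.004 0 0.0001 0.01; 0 0 0 -0.004 0 0 0.01; 0 0 0 -0.004 0 0 0.01; 0 0 0 -0.003 0 0.0001 0.01; 0 0 0 0 0 0 0.01"

```text
t: 16.92
eef_pos: [0.4968, -0.031, 0.0368]
ee_rot: [3.142, 0.005, -1.439]
force: [-0.4, -0.2, -1.4]
width: 0.025
gripper_force: 55.0
```

```bash
python3 meas.py
```

```text
tcp [ 0.4968 -0.0314  0.0368] rot [-3.1416  0.0053 -1.4394] slope -0.1322 F [-0.23  0.31 -1.04] M [-0.099  0.073 -0.028] t 17.225
rod@tip [ 0.4772  0.0479 -0.1359  0.0016] 64 0.45
rod-noerode [ 0.4775  0.0478 -0.1251 -0.0025] 109 0.33
barrel@near [ 4.777e-01  4.750e-02 -1.312e-01 -2.000e-04] 1202 0.39
gap y -0.08977607572912828 at mouth: rod x,z 0.4771 0.0478 bore [0.4777 0.0475]
barrel y [0.1146 0.1182 0.1227 0.2655 0.2672 0.2683]
```

Good, with 90 mm in and about 94 mm to go.

Emit:
move_arm:
  rows: "0 0 0 -0.003 0 0 0.01; 0 0 0 -0.005 0 0 0.01; 0 0 0 -0.005 0 0.0001 0.01; 0 0 0 -0.005 0 0 0.01; 0 0 0 -0.004 0 0 0.01; 0 0 0 -0.003 0 0.0001 0.01; 0 0 0 0 0 0 0.01"

```text
t: 18.1
eef_pos: [0.4935, -0.0063, 0.0367]
ee_rot: [-3.142, 0.005, -1.439]
force: [0.2, -0.6, -0.5]
width: 0.0249
gripper_force: 55.0
```

Emit:
move_arm:
  rows: "0 0 0 -0.003 0 0 0.01; 0 0 0 -0.005 0 0 0.01; 0 0 0 -0.005 0 0.0001 0.01; 0 0 0 -0.005 0 0 0.01; 0 0 0 -0.004 0 0 0.01; 0 0 0 -0.003 0 0.0001 0.01; 0 0 0 0 0 0 0.01"

```text
t: 18.98
eef_pos: [0.4902, 0.0185, 0.0366]
ee_rot: [3.142, 0.005, -1.439]
force: [-0.1, -0.1, -1.3]
width: 0.0249
gripper_force: 55.0
```

Emit:
move_arm:
  rows: "0 0 0 -0.003 0 0 0.01; 0 0 0 -0.005 0 0 0.01; 0 0 0 -0.005 0 0.0001 0.01; 0 0 0 -0.005 0 0 0.01; 0 0 0 -0.004 0 0 0.01; 0 0 0 -0.003 0 0.0001 0.01; 0 0 0 0 0 0 0.01"

```text
t: 19.85
eef_pos: [0.487, 0.0433, 0.0366]
ee_rot: [-3.142, 0.005, -1.439]
force: [1.0, 0.0, -0.2]
width: 0.0248
gripper_force: 55.0
```

Emit:
move_arm:
  rows: "0 0 0 -0.004 0 0 0.01; 0 0 0 -0.004 0 0.0001 0.01; 0 0 0 -0.003 0 0 0.01; 0 0 0 -0.002 0 0 0.01; 0 0 0 -0.001 0 0 0.01; 0 0 0 0 0 0 0.01"

```text
t: 20.6
eef_pos: [0.4851, 0.057, 0.0365]
ee_rot: [-3.142, 0.005, -1.439]
force: [-0.6, -0.1, -1.6]
width: 0.0246
gripper_force: 55.0
```

Emit:
move_arm:
  rows: "0 0 0 -0.001 0 0 0.01; 0 0 0 -0.001 0 0 0.01; 0 0 0 0 0 0 0.01"

```text
t: 20.98
eef_pos: [0.4849, 0.059, 0.0366]
ee_rot: [-3.142, 0.005, -1.439]
force: [-0.4, -0.2, -0.8]
width: 0.0247
gripper_force: 55.0
```

Emit:
move_arm:
  rows: "0 0 0 -0.001 0 0 0.01; 0 0 0 0 0 0 0.01"

```text
t: 21.22
eef_pos: [0.4847, 0.06, 0.0366]
ee_rot: [-3.142, 0.005, -1.439]
force: [-0.0, -0.0, -0.9]
width: 0.025
gripper_force: 55.0
```

Emit:
move_arm:
  rows: "0 0 0 -0.001 0 0 0.01; 0 0 0 0 0 0 0.01"

```text
t: 21.48
eef_pos: [0.4846, 0.061, 0.0366]
ee_rot: [-3.142, 0.005, -1.439]
force: [0.0, 0.5, -1.1]
width: 0.0245
gripper_force: 55.0
```

Emit:
move_arm:
  rows: "0 0 0 -0.0005 0 0 0.01; 0 0 0 0 0 0 0.01"

```text
t: 21.72
eef_pos: [0.4845, 0.0615, 0.0366]
ee_rot: [3.142, 0.005, -1.439]
force: [0.4, -0.2, -0.5]
width: 0.0247
gripper_force: 55.0
```

Emit:
move_arm:
  rows: "0 0 0 -0.0005 0 0 0.01; 0 0 0 0 0 0 0.01"

```text
t: 21.98
eef_pos: [0.4845, 0.0619, 0.0366]
ee_rot: [-3.142, 0.005, -1.439]
force: [0.2, -0.0, -1.3]
width: 0.0245
gripper_force: 55.0
```

Emit:
move_arm:
  rows: "0 0 0 -0.0005 0 0 0.01; 0 0 0 0 0 0 0.01"

```text
t: 22.22
eef_pos: [0.4843, 0.0623, 0.0365]
ee_rot: [3.141, 0.005, -1.439]
force: [0.3, -1.0, -1.4]
width: 0.0249
gripper_force: 55.0
```

Emit:
move_arm:
  rows: "0 0 0 -0.0005 0 0 0.01; 0 0 0 0 0 0 0.01"

```text
t: 22.48
eef_pos: [0.4841, 0.0624, 0.0365]
ee_rot: [3.141, 0.005, -1.439]
force: [1.1, -4.9, -0.9]
width: 0.0246
gripper_force: 55.0
```

Emit:
move_arm:
  rows: "0 0 0 -0.0005 0 0 0.01; 0 0 0 0 0 0 0.01"

```text
t: 22.72
eef_pos: [0.4839, 0.0625, 0.0365]
ee_rot: [3.141, 0.004, -1.439]
force: [1.6, -7.7, -0.2]
width: 0.025
gripper_force: 55.0
```

Emit:
move_arm:
  rows: "0 0 0 -0.0005 0 0 0.01; 0 0 0 0 0 0 0.01"

```text
t: 22.98
eef_pos: [0.4838, 0.0625, 0.0366]
ee_rot: [3.14, 0.004, -1.439]
force: [2.9, -10.5, 1.5]
width: 0.0248
gripper_force: 55.0
```

Firm contact came at TCP y ≈ 0.0624, right where I predicted home. I'll ease the push and lift with a slight nose-up tilt.

Emit:
move_arm:
  rows: "0 0 0 0.001 0 0 0.01; 0 -0.5 0 0 0 -0.001 0.01; 0 -0.5 0 0 0 -0.002 0.01; 0 -0.5 0 0 0 -0.003 0.01; 0 -0.5 0 0 0 -0.006 0.01; 0 0 0 0 0 -0.008 0.01; 0 0 0 0 0 -0.01 0.01; 0 0 0 0 0 0 0.01"
  squeeze: 60

```text
t: 23.98
eef_pos: [0.4852, 0.0624, 0.0677]
ee_rot: [-3.139, 0.041, -1.439]
force: [0.1, -0.3, -3.0]
width: 0.0247
gripper_force: 60.0
```

```bash
cat > meas2.py <<'E'
from h import *
im,d=avg("side",6); P=pts("side",d)
s=arm.get_state(); g=s["eef_pos"]; yaw=s["ee_rot"][2]; sx=np.cos(yaw)/np.sin(yaw)
print("tcp",g.round(4),"rot",s["ee_rot"].round(4),"F",s["force"].round(2),"M",s["moment"].round(3),"t",s["t"])
c=np.cos(np.arctan(sx)); ym=g[1]+.13*c
a=(g[0]+sx*(ym-g[1]),g[2]+.013,sx,0,ym,ym-.060,ym+.060,.034,g[2]-.01)
m=near(P,d,*a); p,e=cyl(P[m],.027,*a[:4],ym); print("barrel",p.round(4),m.sum(),e.round(2),"expected slope",sx.round(4))
hsv=cv2.cvtColor(im,cv2.COLOR_BGR2HSV)
m=near(P,d,*p,ym,ym-.11,ym+.11,.0285,g[2]-.02)&(hsv[...,1]>40)&(hsv[...,1]<150)&(hsv[...,2]>150)
y=P[m][:,1]; print("barrel ends along axis rel TCP",((np.percentile(y,[0,1,99,100])-g[1])/c).round(4),"want .055 .205")
t=near(P,d,*p,ym,ym+.08*c,ym+.135*c,.012,g[2]); print("tip rel TCP",((np.sort(P[t][:,1])[-4:]-g[1])/c).round(4) if t.sum() else None,"want .240")
cv2.imwrite("pics/n_%d.png"%round(s["t"]*100),im)
E
python3 meas2.py
```

```text
tcp [0.4843 0.0618 0.0663] rot [ 3.1411  0.04   -1.4392] F [ 0.05 -0.55 -2.75] M [-0.444  0.044  0.017] t 24.275
barrel [ 0.4673  0.0784 -0.1261  0.009 ] 1145 0.38 expected slope -0.1324
barrel ends along axis rel TCP [0.0767 0.089  0.2075 0.2084] want .055 .205
tip rel TCP [0.2404 0.2404 0.2404 0.2404] want .240
```

```bash
python3 -c "
import cv2,glob,os
f=max(glob.glob('pics/n_*.png'),key=os.path.getmtime);im=cv2.imread(f);cv2.imwrite('pics/c4.png',cv2.resize(im[150:350,220:400],None,fx=3,fy=3,interpolation=cv2.INTER_CUBIC))"
```

```text
(no output)
```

View pics/c4.png

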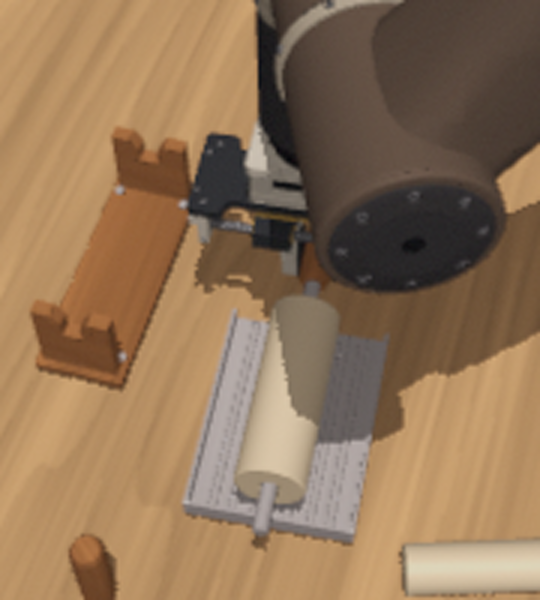

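The picture shows the barrel home on the axle, with the tip protruding at (262,530), and clear of the tray. I'll raise it next and then carry it to the cradle.

Emit:
move_arm:
  rows: "0 0 0 0 0 -0.01 0.01; 0 0 0 0 0 -0.018 0.01; 0 0 0 0 0 -0.02 0.01; 0 0 0 0 0 -0.02 0.01; 0 0 0 0 0 -0.012 0.01; 0 0 0 0 0 0 0.01; 0 0 0 0 0 0 0.01"

```text
t: 25.15
eef_pos: [0.4844, 0.0586, 0.1459]
ee_rot: [3.141, 0.04, -1.439]
force: [-0.0, -1.1, -3.3]
width: 0.0246
gripper_force: 60.0
```

```bash
python3 meas2.py; python3 - <<'E'
from h import *
s=arm.get_state()
T=R.from_euler('xyz',[np.pi,s["ee_rot"][1],-1.5334])
plan([.6567,-.0429,.145],T,16)
# cradle notch measurement from the side view while it is clear
f=np.load("side2.npz");P=f["P"];d=f["d"]
z=P[...,2]
for ya,yb in((-.02,.012),(.165,.195)):
    m=(d>0)&(P[...,1]>ya)&(P[...,1]<yb)&(P[...,0]>.59)&(P[...,0]<.70)&(z>.055)&(z<.1)
    Q=P[m]; print(np.percentile(Q[:,1],[2,50,98]).round(4),np.percentile(Q[:,2],[50,95]).round(4))
    top=Q[Q[:,2]>.082]; h,e=np.histogram(top[:,0],np.arange(.600,.700,.003)); print(dict(zip(e.round(3).tolist(),h.tolist())))
E
```

```text
tcp [0.4847 0.0587 0.1461] rot [ 3.1408  0.0398 -1.4392] F [ 0.59 -0.29 -1.59] M [-0.428  0.022 -0.034] t 25.45
barrel [ 0.4673  0.1574 -0.1277  0.0088] 1247 0.34 expected slope -0.1324
barrel ends along axis rel TCP [0.0724 0.0857 0.2073 0.208 ] want .055 .205
tip rel TCP [0.24   0.2401 0.2402 0.2403] want .240
0.0 -0.0 0.3 0.0077 -0.0098 -0.0002
0.0 -0.0 0.3 0.0076 -0.0099 -0.0002
0.0 -0.0 0.3 0.0076 -0.0099 -0.0002
0.0 -0.0 0.3 0.0075 -0.01 -0.0002
0.0 -0.0 0.3 0.0075 -0.01 -0.0002
0.0 -0.0 0.3 0.0074 -0.01 -0.0002
0.0 -0.0 0.3 0.0073 -0.0101 -0.0002
0.0 -0.0 0.3 0.0073 -0.0101 -0.0002
0.0 -0.0 0.3 0.0072 -0.0102 -0.0002
0.0 -0.0 0.3 0.0072 -0.0102 -0.0002
0.0 -0.0 0.3 0.0071 -0.0103 -0.0002
0.0 -0.0 0.3 0.007 -0.0103 -0.0002
0.0 -0.0 0.3 0.007 -0.0103 -0.0002
0.0 -0.0 0.3 0.0069 -0.0104 -0.0002
0.0 -0.0 0.3 0.0069 -0.0104 -0.0002
0.0 -0.0 0.3 0.0068 -0.0105 -0.0002
[-0.0084  0.0026  0.005 ] [0.0753 0.0893]
{0.6: 0, 0.603: 0, 0.606: 0, 0.609: 0, 0.612: 0, 0.615: 0, 0.618: 0, 0.621: 6, 0.624: 6, 0.627: 7, 0.63: 4, 0.633: 8, 0.636: 6, 0.639: 4, 0.642: 3, 0.645: 1, 0.648: 0, 0.651: 0, 0.654: 0, 0.657: 0, 0.66: 0, 0.663: 0, 0.666: 8, 0.669: 6, 0.672: 6, 0.675: 6, 0.678: 7, 0.681: 5, 0.684: 7, 0.687: 1, 0.69: 0, 0.693: 0, 0.696: 0}
[0.1735 0.1842 0.1867] [0.0766 0.0894]
{0.6: 0, 0.603: 0, 0.606: 0, 0.609: 0, 0.612: 0, 0.615: 10, 0.618: 8, 0.621: 6, 0.624: 9, 0.627: 6, 0.63: 8, 0.633: 5, 0.636: 2, 0.639: 0, 0.642: 0, 0.645: 0, 0.648: 0, 0.651: 0, 0.654: 0, 0.657: 7, 0.66: 8, 0.663: 6, 0.666: 9, 0.669: 8, 0.672: 6, 0.675: 8, 0.678: 5, 0.681: 0, 0.684: 0, 0.687: 0, 0.69: 0, 0.693: 0, 0.696: 0}
```

Emit:
move_arm:
  rows: "0 0 0.2 0.005 -0.006 0 0.01; 0 0 0.4 0.008 -0.011 0 0.01; 0 0.1 0.4 0.010 -0.013 0 0.01; 0 0.1 0.4 0.010 -0.013 0 0.01; 0 0.1 0.4 0.010 -0.013 0 0.01; 0 0.1 0.4 0.010 -0.013 0 0.01; 0 0.1 0.4 0.010 -0.014 0 0.01; 0 0 0.4 0.010 -0.014 0 0.01"

```text
t: 26.45
eef_pos: [0.5902, -0.0039, 0.1437]
ee_rot: [3.14, 0.031, -1.492]
force: [0.2, 0.7, -2.5]
width: 0.0246
gripper_force: 60.0
```

Emit:
move_arm:
  rows: "0 0 0.4 0.010 -0.014 0 0.01; 0 0 0.4 0.010 -0.014 0 0.01; 0 0 0.4 0.010 -0.014 0 0.01; 0 0 0.4 0.008 -0.012 0 0.01; 0 0 0.4 0.004 -0.007 0 0.01; 0 0 0.3 0 -0.004 0 0.01; 0 0 0 0 0 0 0.01; 0 0 0 0 0 0 0.01"

```text
t: 27.45
eef_pos: [0.6566, -0.0407, 0.1424]
ee_rot: [3.138, 0.031, -1.531]
force: [0.8, -0.3, -2.0]
width: 0.0247
gripper_force: 60.0
```

```bash
python3 meas2.py; python3 - <<'E'
from h import *
s=arm.get_state()
T=R.from_euler('xyz',[np.pi,s["ee_rot"][1],-1.5334])
plan([.6565,-.0415,s["eef_pos"][2]],T,1)
E
```

```text
tcp [ 0.6568 -0.0408  0.1424] rot [ 3.1386  0.0313 -1.5315] F [ 0.22  0.31 -2.15] M [-0.385  0.025  0.037] t 27.75
barrel [ 0.6517  0.1529 -0.0333 -0.0017] 1012 0.4 expected slope -0.0393
barrel ends along axis rel TCP [0.1591 0.163  0.2059 0.2315] want .055 .205
tip rel TCP [0.2402 0.2403 0.2406 0.2408] want .240
0.2 -0.0 0.1 0.0007 0.0003 -0.0
```

Emit:
move_arm:
  rows: "0.1 0 0.1 0.001 0 0.008 0.01; 0 0 0 0.001 0 0.014 0.01; 0 0 0 0.001 0 0.014 0.01; 0 0 0 0 0 0.012 0.01; 0 0 0 0 0 0.008 0.01; 0 0 0 0 0 0.004 0.01; 0 0 0 0 0 0 0.01; 0 0 0 0 0 0 0.01"

```text
t: 28.75
eef_pos: [0.6572, -0.042, 0.0827]
ee_rot: [3.141, 0.031, -1.533]
force: [0.3, 0.6, -2.4]
width: 0.0249
gripper_force: 60.0
```

```bash
python3 meas2.py
```

```text
tcp [ 0.6569 -0.0421  0.0825] rot [ 3.1405  0.0313 -1.5335] F [-0.2  -0.22 -3.5 ] M [-0.386  0.095  0.039] t 29.05
barrel [ 6.522e-01  9.310e-02 -3.230e-02 -2.000e-04] 945 0.42 expected slope -0.0373
barrel ends along axis rel TCP [0.1592 0.1632 0.2059 0.2179] want .055 .205
tip rel TCP [0.2403 0.2404 0.2405 0.2408] want .240
```

Emit:
move_arm:
  rows: "0 0 -0.1 0 0.0005 0.004 0.01; 0 0 0 0 0 0.004 0.01; 0 0 0 0 0 0.004 0.01; 0 0 0 0 0 0.004 0.01; 0 0 0 0 0 0.002 0.01; 0 0 0 0 0 0 0.01"

```text
t: 29.8
eef_pos: [0.6562, -0.0415, 0.064]
ee_rot: [3.14, 0.031, -1.532]
force: [-1.2, 0.4, -3.1]
width: 0.0249
gripper_force: 60.0
```

Emit:
move_arm:
  rows: "0 0 0 0 0 0.001 0.01; 0 0 0 0 0 0.001 0.01; 0 0 0 0 0 0 0.01"

```text
t: 30.18
eef_pos: [0.6562, -0.0415, 0.0622]
ee_rot: [3.14, 0.031, -1.532]
force: [0.1, -0.2, -2.6]
width: 0.0247
gripper_force: 60.0
```

Emit:
move_arm:
  rows: "0 0 0 0 0 0.001 0.01; 0 0 0 0 0 0.0005 0.01; 0 0 0 0 0 0 0.01"

```text
t: 30.55
eef_pos: [0.6563, -0.0414, 0.0606]
ee_rot: [3.14, 0.031, -1.532]
force: [0.3, 0.1, -2.3]
width: 0.0247
gripper_force: 60.0
```

Emit:
move_arm:
  rows: "0 0 0 0 0 0.0005 0.01; 0 0 0 0 0 0 0.01"

```text
t: 30.8
eef_pos: [0.6563, -0.0414, 0.0602]
ee_rot: [3.14, 0.031, -1.532]
force: [-0.3, -0.6, -3.3]
width: 0.0249
gripper_force: 60.0
```

Emit:
move_arm:
  rows: "0 0 0 0 0 0.0005 0.01; 0 0 0 0 0 0 0.01"

```text
t: 31.05
eef_pos: [0.6563, -0.0414, 0.0597]
ee_rot: [3.14, 0.031, -1.532]
force: [0.1, -0.0, -2.9]
width: 0.0248
gripper_force: 60.0
```

Emit:
move_arm:
  rows: "0 0 0 0 0 0.0005 0.01; 0 0 0 0 0 0 0.01"

```text
t: 31.3
eef_pos: [0.6563, -0.0414, 0.0593]
ee_rot: [3.14, 0.031, -1.532]
force: [-0.6, -1.0, -1.3]
width: 0.0246
gripper_force: 60.0
```

```bash
python3 meas2.py
```

```text
tcp [ 0.6563 -0.0414  0.0593] rot [ 3.1403  0.0312 -1.5317] F [-0.32  0.09 -0.28] M [-0.468  0.313  0.011] t 31.6
barrel [ 0.6511  0.0706 -0.0335  0.0062] 921 0.43 expected slope -0.0391
barrel ends along axis rel TCP [0.1587 0.1631 0.2063 0.2172] want .055 .205
tip rel TCP [0.2399 0.24   0.24   0.2404] want .240
```

Emit:
move_arm:
  rows: "0 0.2 0 0 0 0 0.01; 0 0 0 0 0 0 0.01; 0 0 0 0 0 0 0.01"

```text
t: 31.98
eef_pos: [0.6563, -0.0415, 0.0593]
ee_rot: [3.14, 0.028, -1.532]
force: [-1.4, -0.2, 0.7]
width: 0.0249
gripper_force: 60.0
```

```bash
python3 meas2.py
```

```text
tcp [ 0.6563 -0.0414  0.0592] rot [ 3.1402  0.0277 -1.5318] F [-0.86 -0.88  0.8 ] M [-0.671  0.346  0.009] t 32.275
barrel [ 0.6512  0.0707 -0.0329  0.0059] 917 0.43 expected slope -0.039
barrel ends along axis rel TCP [0.1617 0.1646 0.206  0.2167] want .055 .205
tip rel TCP [0.2397 0.2398 0.2403 0.2405] want .240
```

Near-side contact is light and the nose is at most about 1 mm high. I'll relax the grip so the pin settles, then check.

Emit:
move_arm:
  rows: "0 0 0 0 0 0 0.01; 0 0 0 0 0 0 0.01; 0 0 0 0 0 0 0.01"
  squeeze: 12

```text
t: 32.65
eef_pos: [0.6566, -0.0413, 0.0594]
ee_rot: [3.141, 0.028, -1.532]
force: [0.4, -1.1, 1.6]
width: 0.0256
gripper_force: 12.0
```

Emit:
move_arm:
  rows: "0 0 0 0 0 0 0.01; 0 0 0 0 0 0 0.01; 0 0 0 0 0 0 0.01"
  squeeze: 3

```text
t: 33.02
eef_pos: [0.6566, -0.0413, 0.0594]
ee_rot: [3.141, 0.028, -1.532]
force: [0.5, 0.5, 2.2]
width: 0.0257
gripper_force: 3.0
```

```bash
python3 meas2.py
```

```text
tcp [ 0.6565 -0.0413  0.0594] rot [ 3.1407  0.0278 -1.5316] F [-0.21  0.62  2.26] M [ 0.063 -0.326  0.023] t 33.325
barrel [ 0.6502  0.0701 -0.0434  0.0012] 921 0.43 expected slope -0.0392
barrel ends along axis rel TCP [0.1615 0.164  0.2062 0.2166] want .055 .205
tip rel TCP [0.2397 0.2398 0.2399 0.2402] want .240
```

Emit:
move_arm:
  rows: "0 0 0 0 0 0 0.03; 0 0 0 0 0 0 0.036; 0 0 0 0 0 0 0.05; 0 0 0 0 0 0 0.06; 0 0 0 0 0 0 0.06; 0 0 0 0 0 0 0.06"

```text
t: 34.08
eef_pos: [0.6563, -0.0414, 0.0593]
ee_rot: [3.14, 0.028, -1.532]
force: [0.6, -0.0, 0.0]
width: 0.0594
gripper_force: 0.0
```

Emit:
move_arm:
  rows: "0 0 0 0 0 -0.005 0.06; 0 0 0 0 0 -0.01 0.06; 0 0 0 0 0 -0.02 0.06; 0 0 0 0 0 -0.03 0.06; 0 0 0 0 0 -0.04 0.06; 0 0 0 0 0 -0.04 0.06; 0 0 0 0.03 0 -0.01 0.06; 0 0 0 0 0 0 0.06"

```text
t: 35.08
eef_pos: [0.6584, -0.077, 0.2157]
ee_rot: [-3.14, 0.028, -1.533]
force: [-0.0, 0.5, -0.1]
width: 0.0604
gripper_force: 0.0
```

```bash
python3 - <<'E'
from h import *
s=arm.get_state(); print(s["t"],s["eef_pos"],s["force"])
im,d=avg("side",4);P=pts("side",d)
a=(.6512,.0705,-.037,0,.089,.03,.15,.034,.05); m=near(P,d,*a); print(cyl(P[m],.027,*a[:4],.089))
top,_=arm.grab_frame("top")
A=cv2.resize(im[150:350,200:330],(390,600),interpolation=cv2.INTER_CUBIC); B=cv2.resize(top[90:250,220:355],(400,474),interpolation=cv2.INTER_CUBIC); B=cv2.copyMakeBorder(B,0,126,0,0,cv2.BORDER_CONSTANT)
cv2.imwrite("pics/end.png",np.hstack([A,B]))
E
```

```text
35.075 [ 0.65837941 -0.07701104  0.21566139] [-0.03100822  0.49934127 -0.11273506]
(array([ 0.65025267,  0.07000042, -0.04171177, -0.00138704]), np.float64(0.5176653301991602))
```

View pics/end.png

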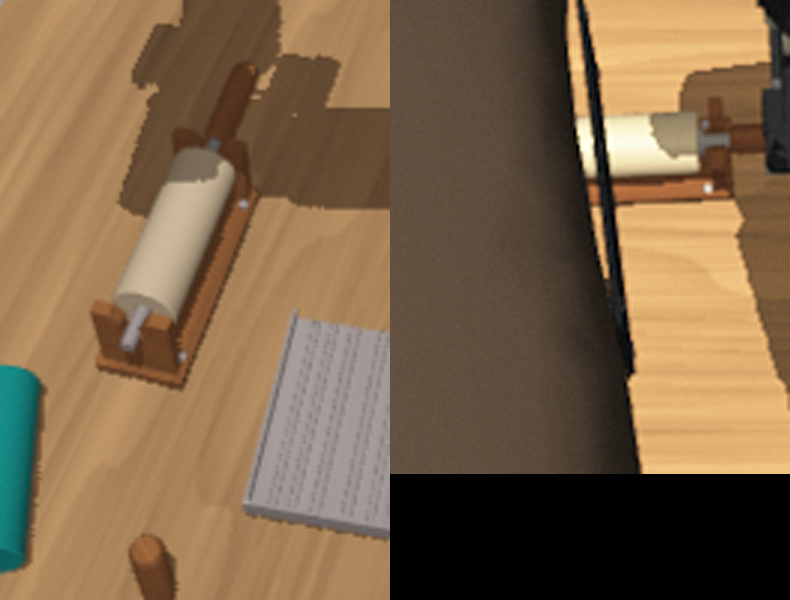

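The picture shows the pin level in both notches, with the barrel against the collar at (700,140), the handle on its original side and the gripper clear. I'll hand it in.

```bash
python3 -c "
from station import arm
print(arm.job_done())"
```

```text
the job is handed in; nothing more can be done
None
```

The pin is assembled with the barrel against the collar and lies level in both cradle notches, handle on its original side; the push peaked at about 11 N, the gripper is clear, and I handed it in at about 35 s.

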